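# Fill the spice carousel and bring the new jar to the front

## Task

One cup on the spice carousel is empty: of the three look-alike spice jars on the worktop, take the one whose thickness fits that cup properly (it goes in and does not sit loose), set it upright down into the cup without dropping it and let go of it, leaving the carousel turned as it stands until then. Next turn the carousel until that jar stands at the front, lined up with the red pointer on the base, and finish while still gripping the wooden bar handle on top, holding the carousel still: do not let go at the end. Leave the other two jars, the mug and the matchbox where they are.

Things in the scene. Friction and masses are not known exactly. Their poses are not given: they have to be found in the camera images.
- carousel_base: fixed black round foot of the carousel, 236 mm across, on the worktop; origin on the turning axis at worktop height (z = 0), z up; its own -x axis points along the red pointer, a 22 mm wide red tongue that sticks out under the disc to 179 mm from the axis and shows where the front is
- turntable (a joint): turning angle (rad) of the wooden carousel disc (270 mm across, top 26 mm above the worktop) about the vertical axis, counterclockwise seen from above; 0 (or 6.283) when the empty cup is straight over the red pointer. It can turn from -3 to 9.3. It turns against a friction of about 0.1 N m and stays where it is left
- empty_cup (a point): centre of the floor of the empty cup, 100 mm from the turning axis, 26 mm above the worktop; it turns with the disc. The cup is an upright steel ring, bore 48 mm, wall 3 mm, 40 mm deep, open at the top. Round the same circle, every 90 degrees, stand three other cups with jars that are fixed to the disc, up to 44 mm thick, their tops at most 131 mm above the worktop
- front_point (a point): fixed point over the red pointer, 100 mm from the turning axis, 26 mm above the worktop: the centre of the cup's floor is here when its jar faces front
- handle: wooden bar handle on top of the carousel's thin central steel post (14 mm thick at the handle): bar 14 mm thick (its own x), 52 mm long (its own y), 26 mm high; origin at the centre of its underside, 163 mm above the worktop; fixed to the disc, so that turning it turns the carousel. Its x axis points from the empty cup to the axis, so the bar lies square to the direction of the empty cup
- handle_grip (a point): centre of the wooden bar handle, on the turning axis, 176 mm above the worktop, axes as the handle's
- spice_jar_slim: upright loose clear spice jar with reddish-brown filling and dark lid, 34 mm in diameter, 105 mm tall; origin at the centre of its underside
- spice_jar_medium: upright loose clear spice jar with reddish-brown filling and dark lid, 44 mm in diameter, 105 mm tall, about 0.13 kg, heavy at the bottom; origin at the centre of its underside
- spice_jar_wide: upright loose clear spice jar with reddish-brown filling and dark lid, 54 mm in diameter, 105 mm tall; origin at the centre of its underside
- mug: white mug with red stripes, 82 x 115 x 100 mm, loose bystander on the right; origin under the middle of it
- matchbox: red matchbox 35 x 58 x 17 mm, loose bystander on the right; origin at the centre of its underside
Things that resemble listed ones, but are neither listed nor needed, are in the scene too. What is shaped like the spice_jar_medium but purple or yellow is not meant.

How it is judged:
On the way:
1. the 44 mm jar stands fully down and upright in the empty cup and is let go, while the carousel is still turned away from the front (cup more than 60 mm from the front point) (z of spice_jar_medium in the frame of empty_cup below 0.004 m and horizontal distance between spice_jar_medium and empty_cup below 0.006 m and angle between spice_jar_medium's own z axis and vertical below 0.06 rad and contact force between the fingers and spice_jar_medium below 0.2 N and horizontal distance between empty_cup and front_point above 0.06 m), for 0.2 s.
At the end, for the whole second after the job is handed in: 44 mm jar upright (0.06 rad), on its cup's floor (4 mm high, 6 mm sideways), not touched by the robot; cup within 12 mm of the front point; carousel at rest (0.05 rad/s), fingers holding the handle with over 3 N, TCP within 45 mm of it; other jars, mug, matchbox within 30 mm of their places (z of spice_jar_medium in the frame of empty_cup below 0.004 m and horizontal distance between spice_jar_medium and empty_cup below 0.006 m and angle between spice_jar_medium's own z axis and vertical below 0.06 rad and contact force between the arm and spice_jar_medium below 0.2 N and horizontal distance between empty_cup and front_point below 0.012 m and velocity of joint turntable between -0.05 and 0.05 rad/s and contact force between the fingers and handle above 3 N and distance between the grasp point and handle_grip below 0.045 m and distance of each of spice_jar_slim, spice_jar_wide, mug, matchbox from where it was at the start of the episode below 0.03 m); the arm keeps its last pose, push and grip.
It fails at once if the medium jar is dropped (nothing touches it while it is more than 30 mm above the cup's floor) (height (world z) of spice_jar_medium above 0.058 m and contact force between anything else and spice_jar_medium below 0.02 N).
It fails at once if another jar, the mug or the matchbox is displaced by more than 30 mm (distance of any of spice_jar_slim, spice_jar_wide, mug, matchbox from where it was at the start of the episode above 0.03 m).
It also fails if it takes over 72 s, if anything falls off the work surface, if the arm or the gripper's body presses on something with over 40 N, if the wrist force passes 120 N, or if a joint passes its speed limit or range.

## Robot

A 6-joint arm with a two-finger parallel gripper is mounted at the origin on a cart in front of the work surface, level with it; the furniture and walls round the work are solid. World frame = base frame: x ahead of the robot, y to its left, z up, the work surface at z = 0. Lengths are in m, angles in rad, forces in N, time in s.
With the tool pointing down it reaches from about 0.35 to 0.85 m from the base axis. Payload 8.1 kg.
Tool frame: the origin (TCP) lies between the finger pads, 19 mm behind the fingertips; this is the grasp point; z points along the fingers, y is the line along which they close (so a half turn about z gives the same grasp; the last joint's range is limited). The gripper opens to 93 mm and grips with 3 to 60 N. Pads are 15 mm wide; open, the fingers measure 128 mm over their backs; the gripper's body (75 mm by 188 mm) begins 65 mm behind the grasp point.
Start: joints at [-1.41, 0.13, 1.488, -0, 1.523, -0.085], TCP at [0.146, -0.582, 0.237] pointing down, gripper open.
Joint ranges: [-2.96, 2.96], [-0.89, 2.26], [0.02, 2.5], [-1.34, 4.48], [0, 2.73], [-2.66, 2.66]. Speed limits (rad/s): [2.39, 2.39, 2.79, 3.14, 3.14, 3.14].

## Interface

Orientations are given as a rotation vector (axis times angle).
In Python, from plant import monitor, eyes, ticket gives the robot as it stands.
- The arm moves only by the tool arm_command, never from a script. Its argument "deltas" is a list that holds one entry, the list of rows, each a list of 6 numbers: the shift along the world's x, y, z in cm, then the turn, a rotation vector about the world's x, y, z in degrees. In form: [[[tx, ty, tz, rx, ry, rz], ...]]. A call has 1 to 12 rows; each row shifts and turns the commanded pose from where the row before left it; what a row does not reach is not made up. A row lasts 1/12 s, in which the tool goes at most 41.7 mm and 7.16 degrees, less where a joint would pass 70% of its speed; a pose out of reach is approached as far as the arm can. A call is refused whole if a number of a shift passes 4.17 or a number of a turn 7.16, either way. A call with a gripper value outside its range is refused whole. "gripper" is the opening, from -1 (shut) to 1 (fully open), set as the call begins (left out, the last holds). The fingers move at their own pace and stop on an object; "squeeze" is the grip in N (left out, the last holds). Time passes only in rows, so rows that do not move let the fingers close. It gives the time, the measured TCP pose, the force, the opening and the grip force at its end, in the units of the state.
- monitor.read_state(): the state, without advancing time (a new reading comes with each control period).
- eyes.read_camera(name): name is "side" or "top"; returns the picture (420x560x3 uint8, blue, green, red); there is no depth.
- eyes.camera_model(name): a dict with "fx", "fy", "cx", "cy" (pixels), "rvec" (rotation vector, rad) and "tvec" (3), from world to camera coordinates, as OpenCV has them. Camera axes: x right, y down, z forward; pixel columns grow to the right and rows downward; lengths in m; the calibration is good to about 2 mm. A picture is of the moment at which its call begins. camera_model takes no time and is no camera call.
- ticket.close_job(): hands the job in; it is judged then, once.
The state is a dict: "t": time; "q": joint angles; "dq": joint speeds; "joint_torque": joint torques, N m; "tool_pos": TCP position; "orientation": TCP orientation; "force": force on the tool from outside, world axes, zero at the start; "wrist_torque": the same for the moment, N m; "opening": finger opening in m; "gripper_force": force on a finger pad.
Only numpy, scipy, OpenCV 4.12 (cv2) and the standard library are available. Lean on these libraries where they do the work, as an engineer would, in place of code of your own. Each camera call takes 0.05 s, during which the arm holds its last target. There are 200 camera calls.

## Working session

There is one attempt and no reset: what is moved stays moved. The work goes in short steps, Python scripts to look and compute and a tool call to move; the robot and the scene stay as the last step left them, time stands still between calls to the robot, and variables do not carry over. Pictures are saved under pics/ and viewed, at most 10 in all, crops included, and the job is handed in when it is done.

Besides the shell and the picture viewer there is one more tool, called by a JSON object that holds its "fn" and its "kwargs". arm_command: Moves the arm, as the interface text tells. Its arguments: {"type":"object","properties":{"deltas":{"type":"array"},"gripper":{"type":"number"},"squeeze":{"type":"number"}},"required":["deltas"]}

```bash
mkdir -p pics
cat > h.py <<'E'
import numpy as np, cv2
from plant import monitor, eyes, ticket
def cam(n):
    m=eyes.camera_model(n);K=np.array([[m['fx'],0,m['cx']],[0,m['fy'],m['cy']],[0,0,1]],float)
    R=cv2.Rodrigues(np.array(m['rvec'],float))[0];t=np.array(m['tvec'],float).ravel();return K,R,t
def ray(n,u,v):
    K,R,t=cam(n);d=R.T@np.linalg.solve(K,[u,v,1.]);return -R.T@t,d/np.linalg.norm(d)
def onz(n,u,v,z):
    c,d=ray(n,u,v);return c+d*(z-c[2])/d[2]
def tri(pt,ps):
    c1,d1=ray('top',*pt);c2,d2=ray('side',*ps)
    s=np.linalg.lstsq(np.c_[d1,-d2],c2-c1,rcond=None)[0];a=c1+s[0]*d1;b=c2+s[1]*d2
    return (a+b)/2,np.linalg.norm(a-b)
def proj(n,p):
    K,R,t=cam(n);q=K@(R@np.array(p,float)+t);return q[:2]/q[2]
E
python3 - <<'E'
from h import *
for n in('top','side'):
    im=eyes.read_camera(n);cv2.imwrite(f'pics/{n}0.png',im)
    print(n,cam(n)[0].diagonal(),ray(n,280,210))
print(monitor.read_state())
E
```

```text
top [453.72722502 453.72722502   1.        ] (array([ 0.25848763, -0.16943737,  1.38467482]), array([ 0.20214926,  0.09884565, -0.97435374]))
side [486.185739 486.185739   1.      ] (array([0.18755007, 1.08544226, 1.15394659]), array([ 0.22579971, -0.72811609, -0.64719506]))
{'t': 0.1, 'q': array([-1.41040259e+00,  1.31080438e-01,  1.48918342e+00, -1.71156247e-05,
        1.52299342e+00, -8.54176812e-02]), 'dq': array([-0.00116576, -0.00251791, -0.00427697,  0.00026114, -0.00036592,
       -0.00226846]), 'joint_torque': array([ 1.08938853e-03, -5.61344326e+01, -4.93092799e+01,  7.70883774e-02,
        2.92749074e-02, -3.97149245e-05]), 'tool_pos': array([ 0.14593344, -0.58148044,  0.23648827]), 'orientation': array([-3.11624391e+00, -3.84945737e-01,  1.24769010e-04]), 'force': array([ 0.27964378, -0.1637666 , -0.02027907]), 'wrist_torque': array([ 0.0137416 ,  0.02664317, -0.01688749]), 'gripper_force': 0.0, 'opening': 0.09292531268299584}
```

View pics/top0.png

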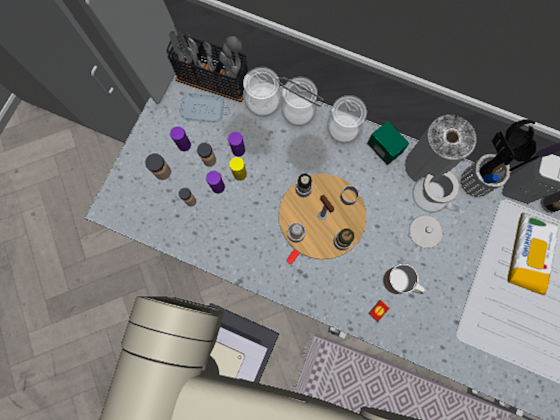

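View pics/side0.png

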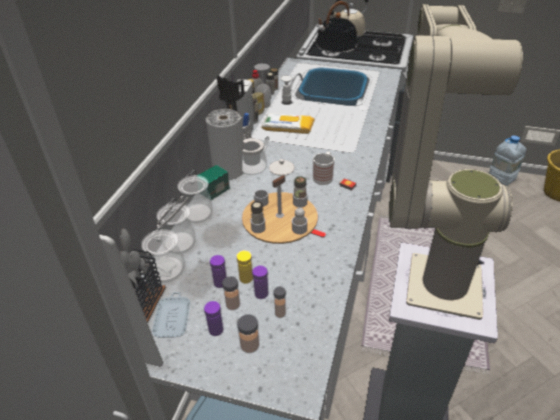

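The top view shows the loose brown jars at about (157,166), (206,154) and (187,197), the empty cup at (349,196), the handle at (325,204) and the pointer tip at (293,257). In the side view the jars are at (248,333), (231,292) and (280,300). I'll zoom in on both.

Run:
```python
from h import *
a=cv2.imread('pics/top0.png')[120:270,130:380];b=cv2.imread('pics/side0.png')[165:360,190:350]
cv2.imwrite('pics/ta.png',cv2.resize(a,None,fx=3.2,fy=3.2,interpolation=cv2.INTER_CUBIC))
cv2.imwrite('pics/sb.png',cv2.resize(b,None,fx=3,fy=3,interpolation=cv2.INTER_CUBIC))
for n in('top','side'):
    im=cv2.imread(f'pics/{n}0.png');h=cv2.cvtColor(im,cv2.COLOR_BGR2HSV);H,S,V=cv2.split(h)
    for nm,m in(('wood',(H>8)&(H<22)&(S>90)&(V>110)),('red',((H<6)|(H>174))&(S>190)&(V>120)),('brown',(H<16)&(S>50)&(S<170)&(V>50)&(V<190)),('dark',(V<75)&(S<110))):
        k,_,st,c=cv2.connectedComponentsWithStats(m.astype(np.uint8))
        for i in range(1,k):
            if 15<st[i,4]<9000 and ((130<c[i][0]<380 and 120<c[i][1]<275) if n=='top' else (190<c[i][0]<350 and 165<c[i][1]<360)): print(n,nm,st[i],c[i].round(1))
```

```text
top wood [203 153  10   8  27] [208.6 157.7]
top wood [154 163  13  11  37] [161.7 169.8]
top wood [ 279  174   87   85 4387] [321.4 216.9]
top wood [343 189  14  12 121] [349.2 194.8]
top wood [186 195   7   7  19] [189.7 198.6]
top wood [342 231   9   9  46] [346.  235.5]
top red [287 250  12  13  82] [292.5 256.2]
top brown [201 152  15  14 110] [209.3 159.8]
top brown [152 161  19  18 151] [162.9 171.9]
top brown [184 194  12  12  73] [190.5 200.6]
top brown [321 195  13  15  51] [327.  202.1]
top brown [342 231  10  10  58] [346.2 235.4]
top dark [368 139  22  25  99] [378.8 150.6]
top dark [198 143  14  15 110] [204.  150.1]
top dark [146 154  19  18 129] [154.2 162.5]
top dark [297 174  14  19 142] [303.2 184.3]
top dark [345 187  13  10  37] [352.6 189.8]
top dark [179 189  12  11  50] [185.2 194.1]
top dark [296 190  13   7  25] [301.4 194.2]
top dark [341 196  12   9  30] [345.1 201.5]
top dark [321 205   8  12  44] [323.8 210.7]
top dark [336 232  13  14  38] [341.2 240.3]
top dark [334 242  10   8  17] [337.4 246.6]
side wood [345 180   7   5  29] [347.8 182.2]
side wood 
[... 223 characters left out ...]
6]
side brown [314 170  14   9  42] [319.8 175. ]
side brown [273 176  12  10  63] [278.4 180.3]
side brown [296 178   8   4  22] [299.9 179.5]
side brown [340 182  16   7  38] [348.1 185.2]
side brown [308 227   8   8  18] [311.8 231.1]
side brown [225 289  14  17 138] [231.7 295.9]
side brown [275 298  10  10  72] [279.6 302.1]
side brown [239 330  19  14 150] [248.6 336.8]
side dark [207 173  22  26 252] [217.9 185.5]
side dark [274 179  10   7  28] [278.2 182.6]
side dark [295 182  10   6  44] [299.6 184.6]
side dark [252 205  11   9  55] [256.8 209.9]
side dark [223 285  14   6  35] [230.1 288.1]
side dark [275 295   9   4  21] [279.  296.3]
side dark [240 327  17   7  45] [247.8 330.9]
```

View pics/ta.png

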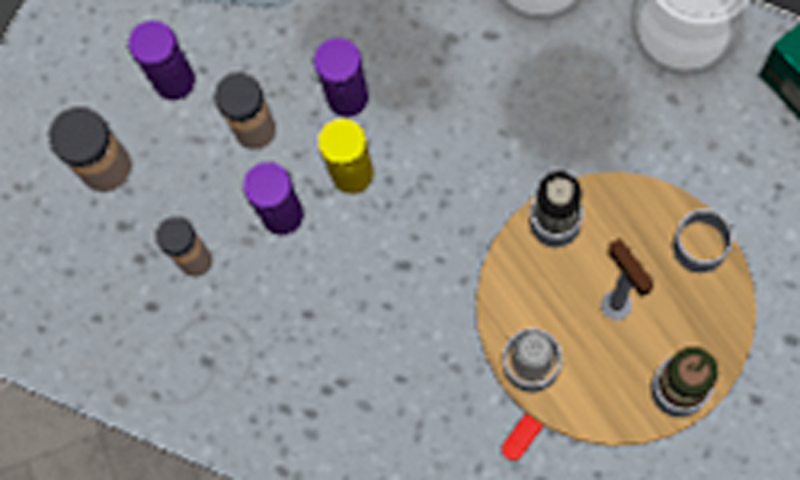

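View pics/sb.png

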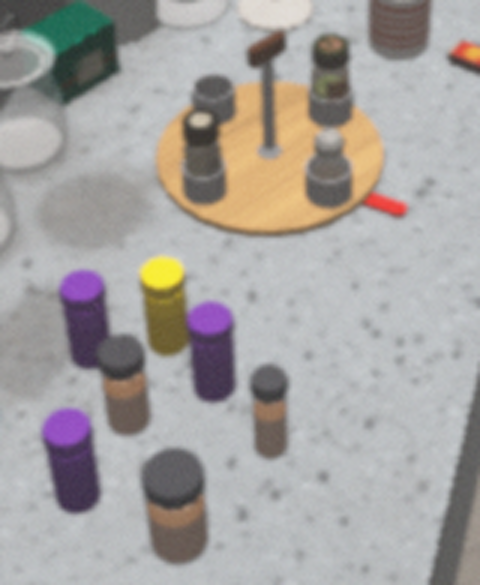

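The crops show the medium jar's lid at top crop (241,96) and side crop (121,350), and the cup rim at (702,238) and (213,84). It's surrounded by purple and yellow decoys. I'll triangulate everything.

Run:
```python
from h import *
T=lambda x,y:((x+.5)/3.2-.5+130,(y+.5)/3.2-.5+120)
S=lambda x,y:((x+.5)/3-.5+190,(y+.5)/3-.5+165)
P=dict(med=((241,95),(121,350)),slim=((177,235),(269,378)),wide=((80,133),(174,471)),pyell=((343,139),(163,270)),pA=((154,40),(83,284)),pB=((339,58),None),pC=((269,183),(210,316)),cup=((702,238),(213,85)),handle=((631,266),(267,48)),g=((534,343),(330,134)),k=((559,187),(200,120)),gr=((691,371),(331,43)))
for k,(a,b) in P.items():
    if b: p,e=tri(T(*a),S(*b));print(k,p.round(4),'gap',round(e,4))
    print('   onz .105',onz('top',*T(*a),.105).round(4), onz('side',*S(*b),.105).round(4) if b else '')
# disc
for n in('top','side'):
    im=cv2.imread(f'pics/{n}0.png');h=cv2.cvtColor(im,cv2.COLOR_BGR2HSV)
    m=((h[...,0]>8)&(h[...,0]<22)&(h[...,1]>90)&(h[...,2]>110)).astype(np.uint8)
    k,l,st,c=cv2.connectedComponentsWithStats(m);i=[j for j in range(1,k) if (150<c[j][0]<350 and 165<c[j][1]<260 and st[j,4]>1500)][0]
    ct=max(cv2.findContours((l==i).astype(np.uint8),cv2.RETR_EXTERNAL,cv2.CHAIN_APPROX_NONE)[0],key=len)
    hull=cv2.convexHull(ct)[:,0]
    w=np.array([onz(n,*p,.026)[:2] for p in hull.astype(float)])
    A=np.c_[2*w,np.ones(len(w))];
    for _ in range(3):
        s=np.linalg.lstsq(A,(w**2).sum(1),rcond=None)[0];r=np.sqrt(s[2]+s[0]**2+s[1]**2);e=np.abs(np.hypot(*(w-s[:2]).T)-r);q=e<max(.004,np.median(e)*2);w=w[q];A=A[q]
    print(n,'disc',s[:2].round(4),r.round(4))
print('tip',onz('top',*T(512,452),.01).round(4), onz('side',*S(404,209),.01).round(4))
print('cup z.066',onz('top',*T(702,238),.066),onz('side',*S(213,85),.066))
```

```text
med [0.6059 0.2408 0.1025] gap 0.0019
   onz .105 [0.6062 0.2402 0.105 ] [0.6039 0.243  0.105 ]
slim [0.4605 0.2365 0.1011] gap 0.0021
   onz .105 [0.461  0.2355 0.105 ] [0.4585 0.2397 0.105 ]
wide [0.5118 0.3614 0.1039] gap 0.0039
   onz .105 [0.5135 0.3613 0.105 ] [0.5094 0.3623 0.105 ]
pyell [0.602  0.1339 0.1068] gap 0.004
   onz .105 [0.6045 0.1347 0.105 ] [0.6005 0.1325 0.105 ]
pA [0.5973 0.2892 0.2382] gap 0.0229
   onz .105 [0.6234 0.3392 0.105 ] [0.6711 0.1714 0.105 ]
   onz .105 [0.6758 0.1715 0.105 ] 
pC [0.5374 0.1793 0.1047] gap 0.0032
   onz .105 [0.5389 0.1795 0.105 ] [0.5356 0.1797 0.105 ]
cup [ 0.6586 -0.2067  0.0702] gap 0.0012
   onz .105 [ 0.6474 -0.2057  0.105 ] [ 0.644  -0.1653  0.105 ]
handle [ 0.5763 -0.1571  0.178 ] gap 0.0035
   onz .105 [ 0.5974 -0.1561  0.105 ] [ 0.6034 -0.2496  0.105 ]
g [ 0.4918 -0.1037  0.1149] gap 0.007
   onz .105 [ 0.4972 -0.1029  0.105 ] [ 0.491  -0.1146  0.105 ]
k [ 0.6295 -0.0698  0.1332] gap 0.0054
   onz .105 [ 0.6407 -0.0672  0.105 ] [ 0.6387 -0.1011  0.105 ]
gr [ 0.5225 -0.2399  0.1347] gap 0.0006
   onz .105 [ 0.5291 -0.2416  0.105 ] [ 0.5319 -0.2785  0.105 ]
top disc [ 0.5759 -0.1563] 0.1328
side disc [ 0.5736 -0.1513] 0.1319
tip [ 0.4099 -0.1197  0.01  ] [ 0.4037 -0.1164  0.01  ]
cup z.066 [ 0.65922985 -0.20684282  0.066     ] [ 0.66101453 -0.21179923  0.066     ]
```

{"fn": "arm_command", "kwargs": {"deltas": [[[1.9,3.4,0,0,0,3.58],[1.9,3.4,0,0,0,3.58],[1.9,3.4,0,0,0,3.58],[1.9,3.4,0,0,0,3.58],[1.9,3.4,0,0,0,3.58],[1.9,3.4,0,0,0,3.58],[1.9,3.4,0,0,0,3.58],[1.9,3.4,0,0,0,3.58],[1.9,3.4,0,0,0,3.58],[1.9,3.4,0,0,0,3.58],[1.9,3.4,0,0,0,3.58],[1.9,3.4,0,0,0,3.58]]], "gripper": 0.5}}

```text
t: 1.1
tool_pos: [0.3743, -0.1721, 0.2373]
orientation: [2.758, 1.504, 0.0]
force: [0.8, -0.4, -0.1]
opening: 0.07
gripper_force: 0.0
```

{"fn": "arm_command", "kwargs": {"deltas": [[[1.9,3.4,0,0,0,3.58],[1.9,3.4,0,0,0,3.58],[1.9,3.4,0,0,0,3.58],[1.9,3.4,0,0,0,3.58],[1.9,3.4,0,0,0,3.58],[1.9,3.4,0,0,0,3.58],[1.9,3.4,0,0,0,3.58],[1.9,3.4,0,0,0,3.58],[1.9,3.4,0,0,0,3.58],[1.9,3.4,0,0,0,3.58],[1.9,3.4,0,0,0,3.58],[0,0,0,0,0,3.58]]]}}

```text
t: 2.1
tool_pos: [0.5838, 0.2055, 0.2345]
orientation: [-2.009, -2.411, 0.002]
force: [1.2, 0.4, -0.1]
opening: 0.0695
gripper_force: 0.0
```

{"fn": "arm_command", "kwargs": {"deltas": [[[0,0,0,0,0,0],[0,0,0,0,0,0]]]}}

```text
t: 2.27
tool_pos: [0.5826, 0.2, 0.2365]
orientation: [-2.02, -2.405, 0.003]
force: [-0.4, 0.2, -0.2]
opening: 0.07
gripper_force: 0.0
```

{"fn": "arm_command", "kwargs": {"deltas": [[[1.15,2.05,0,0,0,0],[1.15,2.05,0,0,0,0],[0,0,-2,0,0,0],[0,0,-2,0,0,0],[0,0,-2,0,0,0],[0,0,-2,0,0,0],[0,0,-2,0,0,0],[0,0,-2,0,0,0],[0,0,-2,0,0,0],[0,0,-1.5,0,0,0],[0,0,-0.85,0,0,0],[0,0,0,0,0,0]]]}}

```text
t: 3.27
tool_pos: [0.6045, 0.2394, 0.0719]
orientation: [-2.021, -2.403, 0.005]
force: [-0.1, 0.2, -0.5]
opening: 0.0697
gripper_force: 0.0
```

{"fn": "arm_command", "kwargs": {"deltas": [[[0,0,0,0,0,0],[0,0,0,0,0,0],[0,0,0,0,0,0],[0,0,0,0,0,0],[0,0,0,0,0,0],[0,0,0,0,0,0]]], "gripper": -1, "squeeze": 20}}

```text
t: 3.77
tool_pos: [0.6066, 0.2413, 0.0752]
orientation: [2.019, 2.406, 0.002]
force: [-2.0, -1.0, 6.4]
opening: 0.0437
gripper_force: 20.0
```

{"fn": "arm_command", "kwargs": {"deltas": [[[0,0,0,0,0,0],[0,0,0.5,0,0,0],[0,0,1.5,0,0,0],[0,0,2,0,0,0],[0,0,2,0,0,0],[0,0,2,0,0,0],[0,0,2,0,0,0],[0,0,2,0,0,0],[0,0,2,0,0,0],[0,0,2,0,0,0],[0,0,0.5,0,0,0],[0,0,0,0,0,0]]]}}

```text
t: 4.77
tool_pos: [0.6071, 0.2414, 0.2412]
orientation: [2.018, 2.405, 0.005]
force: [0.8, 0.1, -1.7]
opening: 0.0439
gripper_force: 20.0
```

Run:
```python
from h import *
s=monitor.read_state();p=s['tool_pos'];print(p,s['force'],s['opening'])
out=[]
for n in('top','side'):
    im=eyes.read_camera(n);cv2.imwrite(f'pics/{n}1.png',im)
    u,v=proj(n,p).astype(int);print(n,proj(n,p))
    out.append(cv2.resize(im[v-50:v+50,u-50:u+50],(400,400),interpolation=cv2.INTER_CUBIC));print(u-50,v-50)
cv2.imwrite('pics/g1.png',np.hstack(out))
```

```text
[0.60708097 0.24139158 0.24121545] [ 0.78342554  0.11240365 -1.74261189] 0.0439299087876718
top [196.02036029 130.96377471]
146 80
side [224.56834926 246.65258612]
174 196
```

View pics/g1.png

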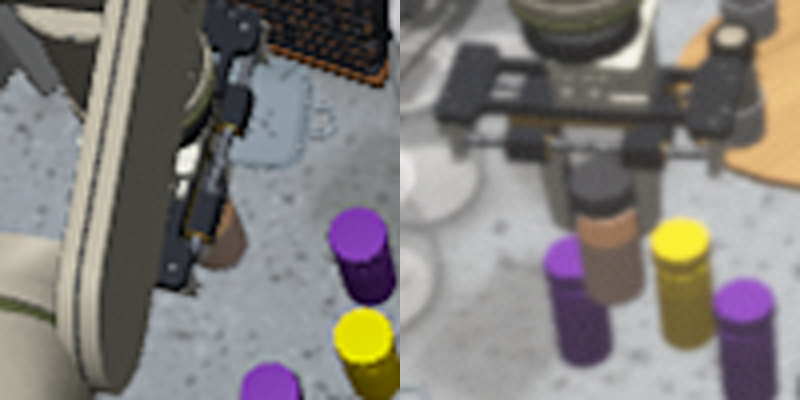

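The jar is held upright between the fingers (lid at side crop (602,172), bottom at (613,290)). Next I'll refine the cup centre from the edges in the first top picture.

Run:
```python
from h import *
def rect(n,z,cx,cy,h=.05,st=.0005):
    xs=np.arange(cx-h,cx+h,st);ys=np.arange(cy-h,cy+h,st);X,Y=np.meshgrid(xs,ys,indexing='ij')
    K,R,t=cam(n);P=np.stack([X,Y,np.full_like(X,z)],-1)@R.T+t
    u=P[...,0]/P[...,2]*K[0,0]+K[0,2];v=P[...,1]/P[...,2]*K[1,1]+K[1,2]
    im=cv2.imread(f'pics/{n}0.png').astype(np.float32);s=(im.max(2)-im.min(2))
    return xs,ys,cv2.remap(s,u.astype(np.float32),v.astype(np.float32),cv2.INTER_CUBIC)
def cross(a,p):
    th=(np.percentile(p,90)+np.percentile(p,10))/2;b=p<th;i=np.where(np.diff(b.astype(int)))[0]
    return [(round(float(a[j]+(th-p[j])/(p[j+1]-p[j])*(a[1]-a[0])),4),'in' if b[j+1] else 'out') for j in i]
cx,cy=.660,-.2075
for n in('top','side'):
  for z in(.066,.026):
    xs,ys,s=rect(n,z,cx,cy);c=100
    # outermost crossings along several chords
    print(n,z,'x',cross(xs,s[:,c-6:c+7].mean(1)));print(n,z,'y',cross(ys,s[c-6:c+7].mean(0)))
```

```text
top 0.066 x [(0.6248, 'in'), (0.639, 'out'), (0.6735, 'in')]
top 0.066 y [(-0.246, 'out'), (-0.2365, 'in'), (-0.2284, 'out'), (-0.187, 'in'), (-0.1809, 'out')]
top 0.026 x [(0.636, 'in'), (0.6508, 'out'), (0.6861, 'in')]
top 0.026 y [(-0.2362, 'in'), (-0.2279, 'out'), (-0.192, 'in'), (-0.182, 'out')]
side 0.066 x [(0.6323, 'in')]
side 0.066 y [(-0.2357, 'in'), (-0.2069, 'out'), (-0.205, 'in'), (-0.1755, 'out')]
side 0.026 x [(0.6362, 'in'), (0.6894, 'out'), (0.697, 'in')]
side 0.026 y [(-0.2032, 'out'), (-0.1739, 'in')]
```

{"fn": "arm_command", "kwargs": {"deltas": [[[0.18,-1.5,0,0,0,3],[0.36,-3,0,0,0,3.3],[0.36,-3,0,0,0,3.3],[0.36,-3,0,0,0,3.3],[0.36,-3,0,0,0,3.3],[0.36,-3,0,0,0,3.3],[0.36,-3,0,0,0,3.3],[0.36,-3,0,0,0,3.3],[0.36,-3,0,0,0,3.3],[0.36,-3,0,0,0,3.3],[0.36,-3,0,0,0,3.3],[0.36,-3,0,0,0,3.3]]]}}

```text
t: 5.87
tool_pos: [0.6464, -0.1052, 0.2362]
orientation: [-1.087, -2.944, 0.001]
force: [0.8, 0.3, -0.7]
opening: 0.0437
gripper_force: 20.0
```

{"fn": "arm_command", "kwargs": {"deltas": [[[0.36,-3,0,0,0,3.3],[0.36,-3,0,0,0,3.3],[0.36,-3,0,0,0,3],[0.23,-1.4,0,0,0,0],[0,0,0,0,0,0],[0,0,-1.5,0,0,0],[0,0,-2,0,0,0],[0,0,-2,0,0,0],[0,0,-1.5,0,0,0],[0,0,0,0,0,0],[0,0,0,0,0,0]]]}}

```text
t: 6.78
tool_pos: [0.6594, -0.2063, 0.1667]
orientation: [-0.841, -3.023, -0.001]
force: [0.5, 0.3, -0.7]
opening: 0.0435
gripper_force: 20.0
```

Run:
```python
from h import *
s=monitor.read_state();p=s['tool_pos'];print(p,s['orientation'],s['force'],s['opening'])
r=s['orientation'];print('R z col',cv2.Rodrigues(r)[0].round(4))
out=[]
for n in('top','side'):
    im=eyes.read_camera(n);cv2.imwrite(f'pics/{n}2.png',im)
    u,v=proj(n,p).astype(int);print(n,proj(n,p))
    out.append(cv2.resize(im[v-50:v+50,u-50:u+50],(400,400),interpolation=cv2.INTER_CUBIC));print(u-50,v-50)
cv2.imwrite('pics/g2.png',np.hstack(out))
```

```text
[ 0.65935154 -0.206263    0.16671625] [-8.40817894e-01 -3.02250456e+00 -1.28047325e-03] [ 0.54141176  0.31284028 -0.65520542] 0.04353350988073551
R z col [[-8.563e-01  5.164e-01 -3.900e-03]
 [ 5.164e-01  8.563e-01  1.900e-03]
 [ 4.400e-03 -4.000e-04 -1.000e+00]]
top [353.8116158  184.56634376]
303 134
side [259.25108973 171.22069096]
209 121
```

View pics/g2.png

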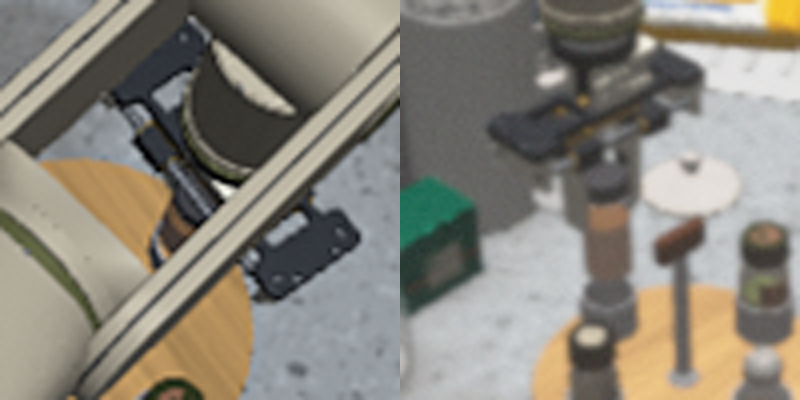

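The side crop shows the jar's bottom at about (607,278), just above the cup rim at (609,293), and they look almost aligned. I'll check the sideways offset numerically.

Run:
```python
from h import *
im=cv2.imread('pics/side2.png').astype(np.float32)
h=cv2.cvtColor(im.astype(np.uint8),cv2.COLOR_BGR2HSV)
def pc(rows,f):
    for v in rows:
        d=np.linalg.norm(im[v,240:280]-im[v,[243,244,245]].mean(0) if f=='L' else im[v,240:280],axis=1)
        print(v,im[v,250:272].mean(1).astype(int),h[v,250:272,1])
pc(range(170,204,3),'x')
T=np.array([.65935,-.20626]);
for z in(.093,.13,.19): print('jar pred',z,proj('side',[*T,z]))
for z in(.046,.066): print('cup pred',z,proj('side',[.6616,-.208,z]))
```

```text
170 [116  95  92  95  94  87  72  62  60  57  58  59  60  70  82  94 100 103
 129 171 200 212] [17 26 26 23 23 20 17  4  8 13 29  9 24 11  3  3 13  7 15 12 14 14]
173 [119  99  95  96  94  98 108 122 115 118 120 121 123 121 117 112 132 162
 187 198 196 178] [ 11  25  21  20  31  43  74  86  96  97  94  93  94 103 100  78  29   3
   5   9   5   4]
176 [147 118 102  99  97  97 106 116 119 119 122 119 118 120 117 120 149 188
 205 207 201 199] [  5  11  19  20  27  39  83 101 108 108 108 112 113 103 103  74  17   7
   6   7   9   8]
179 [197 198 190 176 144 106  96  97 102  99 101 100  99  97  95  99 133 175
 195 202 199 196] [ 4  5  8  3  4 29 58 66 63 70 67 68 64 60 57 46 15  1  9  7  8  6]
182 [196 197 197 192 167 119  98  94  94  97  95  95  93  93  95 100 126 167
 192 199 192 173] [ 4  6  9  4  2 24 51 57 55 57 54 57 58 60 58 48 21  3  5  9  7  0]
185 [200 204 204 200 173 129  98  93  95  97  97  94  96  93  92  99 122 164
 196 202 199 180] [ 5  5  6  5  1 19 53 57 50 56 55 61 58 66 58 52 26  2  5  7  6  3]
188 [201 201 203 199 183 149 110  98  97  94  94  95  94  94  99 101 127 167
[... 506 characters left out ...]
08 109
 142 172 176 179] [  9   6   8   5   4   0   6   6   4   7   8   5   5   9   8   5   9  45
  97 113 117 113]
200 [201 196 185 158 121  95  86  86  89  88  94  95  94  91  90  90  87 102
 132 169 179 179] [  3  26  50  65  58  25  20  14  14   6  11  13  11   8   6  11  14  43
  96 110 113 113]
203 [164 135 112 116 152 173 175 172 170 145 109  76  78  88  87  91  94 113
 144 169 177 178] [ 98 109  91  53  36  42  39  39  38  44  35  26  19  14   9  11  26  62
 103 116 116 115]
jar pred 0.093 [260.27320426 188.0604487 ]
jar pred 0.13 [259.76742398 179.72652972]
jar pred 0.19 [258.91625781 165.70156636]
cup pred 0.046 [260.45288721 197.9281395 ]
cup pred 0.066 [260.18759212 193.60804544]
```

{"fn": "arm_command", "kwargs": {"deltas": [[[0.26,-0.17,0,0,0,0],[0,0,-1,0,0,0],[0,0,-0.7,0,0,0],[0,0,0,0,0,0],[0,0,0,0,0,0]]]}}

```text
t: 7.3
tool_pos: [0.6624, -0.2094, 0.1506]
orientation: [-0.842, -3.024, -0.0]
force: [-1.2, -0.0, -1.5]
opening: 0.0436
gripper_force: 20.0
```

{"fn": "arm_command", "kwargs": {"deltas": [[[0,0,-0.3,0,0,0],[0,0,-0.3,0,0,0],[0,0,-0.3,0,0,0],[0,0,-0.3,0,0,0],[0,0,-0.2,0,0,0],[0,0,0,0,0,0],[0,0,0,0,0,0]]]}}

```text
t: 7.88
tool_pos: [0.663, -0.2096, 0.1377]
orientation: [-0.842, -3.026, 0.0]
force: [0.1, 0.2, -0.9]
opening: 0.0438
gripper_force: 20.0
```

{"fn": "arm_command", "kwargs": {"deltas": [[[-0.05,0.1,0,0,0,0],[0,0,-0.3,0,0,0],[0,0,-0.3,0,0,0],[0,0,0,0,0,0],[0,0,0,0,0,0]]]}}

```text
t: 8.3
tool_pos: [0.6625, -0.2087, 0.1315]
orientation: [-0.842, -3.026, 0.0]
force: [0.2, 0.2, -2.3]
opening: 0.0437
gripper_force: 20.0
```

{"fn": "arm_command", "kwargs": {"deltas": [[[0,0,-0.4,0,0,0],[0,0,-0.4,0,0,0],[0,0,-0.4,0,0,0],[0,0,-0.4,0,0,0],[0,0,-0.4,0,0,0],[0,0,-0.4,0,0,0],[0,0,0,0,0,0],[0,0,0,0,0,0]]]}}

```text
t: 8.97
tool_pos: [0.6623, -0.2087, 0.1073]
orientation: [-0.842, -3.026, 0.0]
force: [0.5, -1.9, -2.0]
opening: 0.0434
gripper_force: 20.0
```

{"fn": "arm_command", "kwargs": {"deltas": [[[0,0,-0.2,0,0,0],[0,0,-0.2,0,0,0],[0,0,0,0,0,0],[0,0,0,0,0,0]]]}}

```text
t: 9.3
tool_pos: [0.6626, -0.2087, 0.1038]
orientation: [-0.842, -3.027, 0.0]
force: [1.4, -1.6, -1.8]
opening: 0.0437
gripper_force: 20.0
```

Slow down to find the floor.

{"fn": "arm_command", "kwargs": {"deltas": [[[0,0,-0.1,0,0,0],[0,0,-0.1,0,0,0],[0,0,0,0,0,0],[0,0,0,0,0,0]]]}}

```text
t: 9.63
tool_pos: [0.6626, -0.2086, 0.1019]
orientation: [0.842, 3.027, 0.0]
force: [0.8, -1.4, -1.7]
opening: 0.0435
gripper_force: 20.0
```

{"fn": "arm_command", "kwargs": {"deltas": [[[0,0,-0.1,0,0,0],[0,0,-0.1,0,0,0],[0,0,0,0,0,0],[0,0,0,0,0,0]]]}}

```text
t: 9.97
tool_pos: [0.663, -0.2088, 0.1011]
orientation: [0.842, 3.026, -0.0]
force: [-0.8, -0.2, 6.5]
opening: 0.0435
gripper_force: 20.0
```

{"fn": "arm_command", "kwargs": {"deltas": [[[0,0,0,0,0,0],[0,0,0,0,0,0],[0,0,0,0,0,0],[0,0,0,0,0,0],[0,0,0,0,0,0]]], "gripper": 0.5}}

```text
t: 10.38
tool_pos: [0.6624, -0.2085, 0.0996]
orientation: [-0.842, -3.026, -0.0]
force: [-0.9, -0.3, -1.0]
opening: 0.0685
gripper_force: 0.0
```

{"fn": "arm_command", "kwargs": {"deltas": [[[0,0,0.5,0,0,0],[0,0,1,0,0,0],[0,0,2,0,0,0],[0,0,3,0,0,0],[0,0,3,0,0,0],[0,0,3,0,0,0],[0,0,2,0,0,0],[0,0,0,0,0,0],[0,0,0,0,0,0]]]}}

```text
t: 11.13
tool_pos: [0.6637, -0.2091, 0.2481]
orientation: [0.841, 3.022, -0.001]
force: [-0.1, 0.3, -0.8]
opening: 0.0697
gripper_force: 0.0
```

Run:
```python
from h import *
s=monitor.read_state();p=s['tool_pos'];print(p,s['force'],s['opening'],s['q'])
im=eyes.read_camera('side');cv2.imwrite('pics/side3.png',im)
cv2.imwrite('pics/g3.png',cv2.resize(im[120:260,200:360],None,fx=4,fy=4,interpolation=cv2.INTER_CUBIC))
```

```text
[ 0.663728   -0.20907837  0.24810742] [-0.05273428  0.32479268 -0.79653657] 0.06969530385417443 [-3.78821643e-01  3.83214855e-01  1.17325938e+00  2.47632138e-05
  1.58021246e+00 -1.40692106e+00]
```

View pics/g3.png

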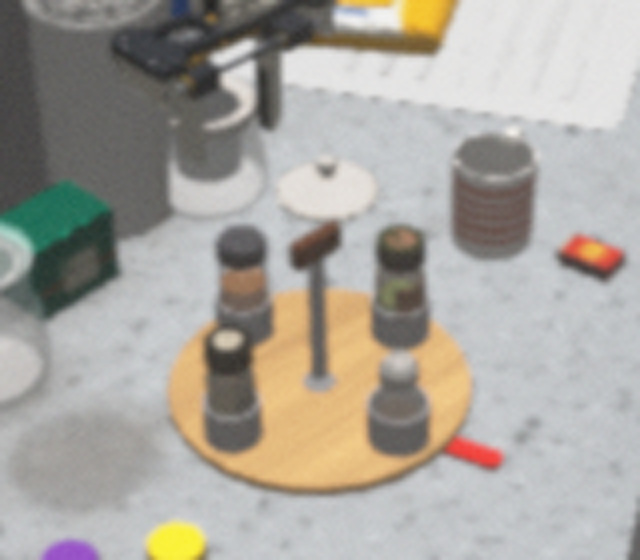

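The jar stands seated and upright in the cup, with its lid at crop (242,245), and the gripper is clear of it. Next I'll move over the handle.

{"fn": "arm_command", "kwargs": {"deltas": [[[-0.67,0.4,0,0,0,-6.9],[-0.67,0.4,0,0,0,-6.9],[-0.67,0.4,0,0,0,-6.9],[-0.67,0.4,0,0,0,-6.9],[-0.67,0.4,0,0,0,-6.9],[-0.67,0.4,0,0,0,-6.9],[-0.67,0.4,0,0,0,-6.9],[-0.67,0.4,0,0,0,-6.9],[-0.67,0.4,0,0,0,-6.9],[-0.67,0.4,0,0,0,-6.9],[-0.67,0.4,0,0,0,-6.9],[-0.67,0.4,0,0,0,-6.9]]], "gripper": 0.5}}

```text
t: 12.18
tool_pos: [0.5808, -0.1601, 0.2425]
orientation: [-2.636, -1.704, 0.004]
force: [-0.2, 0.2, 0.8]
opening: 0.07
gripper_force: 0.0
```

{"fn": "arm_command", "kwargs": {"deltas": [[[-0.67,0.4,0,0,0,-6.9],[0,0,0,0,0,0],[0,0,0,0,0,0]]]}}

```text
t: 12.43
tool_pos: [0.5748, -0.1563, 0.2434]
orientation: [-2.727, -1.556, 0.002]
force: [0.2, 0.4, -0.3]
opening: 0.0694
gripper_force: 0.0
```

{"fn": "arm_command", "kwargs": {"deltas": [[[0.15,-0.05,-1,0,0,-0.5],[0,0,-2,0,0,0],[0,0,-1.5,0,0,0],[0,0,-1,0,0,0],[0,0,-0.4,0,0,0],[0,0,0,0,0,0]]]}}

```text
t: 12.93
tool_pos: [0.5763, -0.157, 0.184]
orientation: [-2.736, -1.54, 0.003]
force: [0.1, 0.0, -0.5]
opening: 0.0698
gripper_force: 0.0
```

{"fn": "arm_command", "kwargs": {"deltas": [[[0,0,0,0,0,0],[0,0,0,0,0,0],[0,0,0,0,0,0],[0,0,0,0,0,0],[0,0,0,0,0,0],[0,0,0,0,0,0],[0,0,0,0,0,0],[0,0,0,0,0,0]]], "gripper": -1, "squeeze": 40}}

```text
t: 13.6
tool_pos: [0.577, -0.1572, 0.186]
orientation: [2.738, 1.54, 0.0]
force: [-0.2, 0.8, 1.1]
opening: 0.0213
gripper_force: 0.0
```

{"fn": "arm_command", "kwargs": {"deltas": [[[0,0,0,0,0,0],[0,0,0,0,0,0],[0,0,0,0,0,0],[0,0,0,0,0,0],[0,0,0,0,0,0]]]}}

```text
t: 14.02
tool_pos: [0.5766, -0.1569, 0.1859]
orientation: [-2.737, -1.54, 0.001]
force: [-5.3, 3.4, 4.0]
opening: 0.0138
gripper_force: 40.0
```

{"fn": "arm_command", "kwargs": {"deltas": [[[-0.04,0.03,0,0,0,-1],[0,0,0,0,0,-2],[0,0,0,0,0,-3],[0,0,0,0,0,-4],[0,0,0,0,0,-4],[0,0,0,0,0,-4],[0,0,0,0,0,-4],[0,0,0,0,0,-4],[0,0,0,0,0,-3],[0,0,0,0,0,-2],[0,0,0,0,0,-1],[0,0,0,0,0,0]]]}}

```text
t: 15.02
tool_pos: [0.5768, -0.1572, 0.1859]
orientation: [3.057, 0.724, 0.001]
force: [-1.4, -0.7, 0.6]
opening: 0.0136
gripper_force: 40.0
```

Run:
```python
from h import *
s=monitor.read_state();R=cv2.Rodrigues(s['orientation'])[0];print(np.degrees(np.arctan2(R[1,1],R[0,1])),s['force'],s['wrist_torque'],s['q'],s['opening'])
im=eyes.read_camera('side');cv2.imwrite('pics/side4.png',im)
cv2.imwrite('pics/g4.png',cv2.resize(im[120:260,200:360],None,fx=4,fy=4,interpolation=cv2.INTER_CUBIC))
```

```text
-63.35535941871034 [-1.3810177  -0.6738756   0.57682426] [-0.05238724  0.15262442  0.0151853 ] [-3.51593816e-01  1.52474017e-01  1.55852130e+00 -2.43081792e-04
  1.42995559e+00  7.54199767e-01] 0.01360546319055773
```

View pics/g4.png

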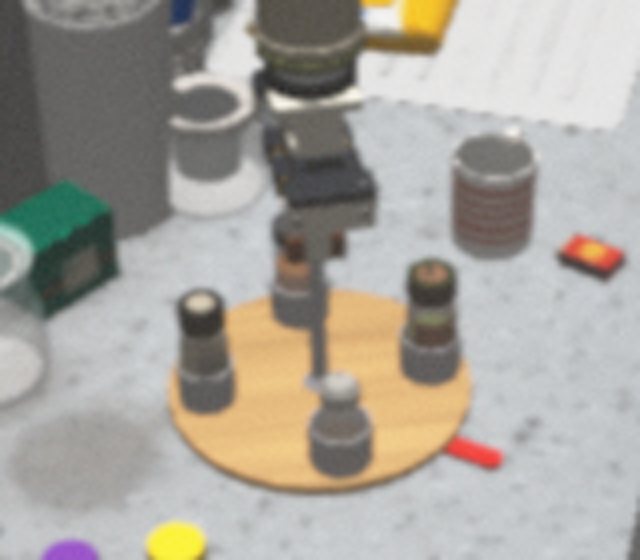

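The carousel follows the gripper: the jar moved to crop (295,265) with no visible slip. Keep turning.

{"fn": "arm_command", "kwargs": {"deltas": [[[0,0,0,0,0,-2],[0,0,0,0,0,-4],[0,0,0,0,0,-5],[0,0,0,0,0,-5],[0,0,0,0,0,-5],[0,0,0,0,0,-5],[0,0,0,0,0,-5],[0,0,0,0,0,-5],[0,0,0,0,0,-5],[0,0,0,0,0,-4],[0,0,0,0,0,-3],[0,0,0,0,0,-2]]]}}

```text
t: 16.07
tool_pos: [0.5768, -0.1577, 0.1859]
orientation: [3.075, -0.638, 0.001]
force: [-0.5, -3.1, -0.5]
opening: 0.0136
gripper_force: 40.0
```

{"fn": "arm_command", "kwargs": {"deltas": [[[0,0,0,0,0,0],[0,0,0,0,0,0],[0,0,0,0,0,0]]]}}

```text
t: 16.32
tool_pos: [0.5768, -0.1576, 0.1859]
orientation: [3.076, -0.632, 0.001]
force: [0.2, -6.2, -1.2]
opening: 0.0134
gripper_force: 40.0
```

{"fn": "arm_command", "kwargs": {"deltas": [[[0,0,0,0,0,0],[0,0,0,0,0,0],[0,0,0,0,0,0],[0,0,0,0,0,0],[0,0,0,0,0,0],[0,0,1,0,0,0],[0,0,2,0,0,0],[0,0,2,0,0,0],[0,0,1,0,0,0],[0,0,0,0,0,0]]], "gripper": 0.2}}

```text
t: 17.15
tool_pos: [0.5783, -0.1574, 0.25]
orientation: [3.076, -0.634, 0.009]
force: [1.4, -0.6, 0.1]
opening: 0.0556
gripper_force: 0.0
```

{"fn": "arm_command", "kwargs": {"deltas": [[[0,0,0,0,0,6.92],[0,0,0,0,0,6.92],[0,0,0,0,0,6.92],[0,0,0,0,0,6.92],[0,0,0,0,0,6.92],[0,0,0,0,0,6.92],[0,0,0,0,0,6.92],[0,0,0,0,0,6.92],[0,0,0,0,0,6.92],[0,0,0,0,0,6.92],[0,0,0,0,0,6.92],[0,0,0,0,0,6.92]]]}}

```text
t: 18.15
tool_pos: [0.5762, -0.1567, 0.2447]
orientation: [-2.718, -1.572, 0.002]
force: [0.4, -0.4, -0.6]
opening: 0.0559
gripper_force: 0.0
```

{"fn": "arm_command", "kwargs": {"deltas": [[[0,0,0,0,0,6.92],[0,0,0,0,0,6.92],[0,0,0,0,0,6.92],[0,0,0,0,0,6.92],[0,0,0,0,0,6.92],[0,0,0,0,0,6.92],[0,0,0,0,0,6.92],[0,0,0,0,0,6.92],[0,0,0,0,0,6.92],[0,0,0,0,0,6.92],[0,0,0,0,0,6.92],[0,0,0,0,0,6.92]]]}}

```text
t: 19.15
tool_pos: [0.5762, -0.1567, 0.2447]
orientation: [-0.993, -2.979, -0.0]
force: [0.6, -0.8, -0.6]
opening: 0.0557
gripper_force: 0.0
```

{"fn": "arm_command", "kwargs": {"deltas": [[[0,0,0,0,0,6.92],[0,0,0,0,0,6.92],[0,0,0,0,0,0],[0,0,0,0,0,0]]]}}

```text
t: 19.48
tool_pos: [0.5763, -0.1567, 0.245]
orientation: [-0.642, -3.074, -0.0]
force: [0.5, 0.1, -0.1]
opening: 0.0557
gripper_force: 0.0
```

{"fn": "arm_command", "kwargs": {"deltas": [[[0,0,-1,0,0,0.4],[0,0,-2,0,0,0],[0,0,-1.5,0,0,0],[0,0,-1,0,0,0],[0,0,-0.4,0,0,0],[0,0,0,0,0,0]]]}}

```text
t: 19.98
tool_pos: [0.5758, -0.1566, 0.1852]
orientation: [-0.627, -3.076, -0.001]
force: [-0.1, 1.0, 0.2]
opening: 0.056
gripper_force: 0.0
```

{"fn": "arm_command", "kwargs": {"deltas": [[[0,0,0,0,0,0],[0,0,0,0,0,0],[0,0,0,0,0,0],[0,0,0,0,0,0],[0,0,0,0,0,0],[0,0,0,0,0,0],[0,0,0,0,0,0],[0,0,0,0,0,0],[0,0,0,0,0,0],[0,0,0,0,0,0],[0,0,0,0,0,0]]], "gripper": -1}}

```text
t: 20.9
tool_pos: [0.5765, -0.1575, 0.1871]
orientation: [0.626, 3.078, -0.001]
force: [-3.4, -4.6, 0.7]
opening: 0.0136
gripper_force: 40.0
```

Run:
```python
from h import *
s=monitor.read_state();R=cv2.Rodrigues(s['orientation'])[0];print(np.degrees(np.arctan2(R[1,1],R[0,1])),s['force'],s['wrist_torque'],s['q'],s['opening'])
# pointer direction: rectify red in top0 & side0
for n in('top','side'):
    im=cv2.imread(f'pics/{n}0.png');h=cv2.cvtColor(im,cv2.COLOR_BGR2HSV);H,S,V=cv2.split(h)
    m=((H<8)|(H>172))&(S>150)&(V>90)
    ys,xs=np.where(m);k=(abs(xs-(293 if n=='top' else 318))<14)&(abs(ys-(257 if n=='top' else 234))<14)
    w=np.array([onz(n,x,y,.012)[:2] for x,y in zip(xs[k].astype(float),ys[k].astype(float))])
    ax=np.array([.5759,-.1563]) if n=='top' else np.array([.5736,-.1513])
    d=w.mean(0)-ax;print(n,len(w),w.mean(0),np.hypot(*d),np.degrees(np.arctan2(d[1],d[0])))
```

```text
66.99768925108232 [-3.38747853 -4.60613534  0.66757162] [-0.78620076  0.31971907 -0.07001197] [-3.51907296e-01  1.51493732e-01  1.55735828e+00 -8.53321183e-04
  1.43257676e+00 -1.52112015e+00] 0.013611900672264287
top 93 [ 0.42579806 -0.121998  ] 0.15397149066684568 167.12754164527936
side 43 [ 0.4264039  -0.11696943] 0.15114655146705375 166.87158576663066
```

{"fn": "arm_command", "kwargs": {"deltas": [[[0,0,0,0,0,-2],[0,0,0,0,0,-4],[0,0,0,0,0,-5],[0,0,0,0,0,-5],[0,0,0,0,0,-5],[0,0,0,0,0,-5],[0,0,0,0,0,-5],[0,0,0,0,0,-5],[0,0,0,0,0,-5],[0,0,0,0,0,-5],[0,0,0,0,0,-5],[0,0,0,0,0,-5]]]}}

```text
t: 21.9
tool_pos: [0.5763, -0.1576, 0.1871]
orientation: [2.003, 2.42, -0.002]
force: [-4.0, -5.8, 2.7]
opening: 0.0137
gripper_force: 40.0
```

{"fn": "arm_command", "kwargs": {"deltas": [[[0,0,0,0,0,-5],[0,0,0,0,0,-5],[0,0,0,0,0,-5],[0,0,0,0,0,-4],[0,0,0,0,0,-3],[0,0,0,0,0,-1.5],[0,0,0,0,0,-0.5],[0,0,0,0,0,0],[0,0,0,0,0,0],[0,0,0,0,0,0]]]}}

```text
t: 22.73
tool_pos: [0.5762, -0.1576, 0.1872]
orientation: [2.458, 1.955, -0.002]
force: [-3.7, -4.5, 3.2]
opening: 0.0141
gripper_force: 40.0
```

Run:
```python
from h import *
s=monitor.read_state();R=cv2.Rodrigues(s['orientation'])[0];print(np.degrees(np.arctan2(R[1,1],R[0,1])),s['tool_pos'],s['force'],s['wrist_torque'],s['opening'],s['gripper_force'])
a=eyes.read_camera('side')[120:260,200:360];b=eyes.read_camera('top')[140:280,250:390]
cv2.imwrite('pics/g5.png',np.hstack([cv2.resize(i,None,fx=2.6,fy=2.6,interpolation=cv2.INTER_CUBIC) for i in(a,b)]))
for n in('side','top'): print(n,proj(n,[.479,-.135,.131]),proj(n,[.479,-.135,.066]))
```

```text
-13.002356228213364 [ 0.57618978 -0.15762978  0.18715533] [-3.67156123 -4.54506004  3.16454466] [-0.95388936  0.74257218  0.01331191] 0.014115514548365644 39.99830782413483
side [304.71892332 200.13492388] [304.50193893 214.89616988]
top [304.79834808 235.40445846] [303.85902676 239.170106  ]
```

View pics/g5.png

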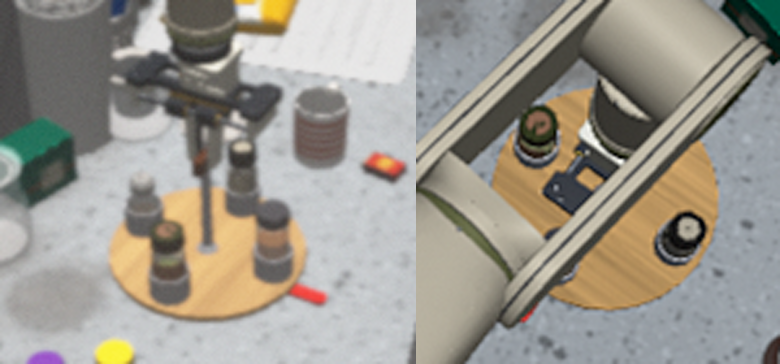

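The jar (base at side crop (272,275)) lies on the line from the post (208,248) to the red pointer's tip (325,297), upright and with the bar gripped. I'll hand it in.

```bash
python3 -c "
from h import *
print(ticket.close_job())"
```

```text
the job is handed in; nothing more can be done
None
```

I put the 44 mm jar upright in the empty cup and let go of it, then turned the carousel until it stood over the red pointer; I handed the job in at about 23 s, still gripping the handle, but have not seen the verdict.

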